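# Tip a thumb slug out of its storage tube and lay it in the V-block

## Robot

A 6-joint arm with a two-finger parallel gripper is mounted at the origin on the work surface. World frame = base frame: x ahead of the robot, y to its left, z up, the work surface at z = 0. Lengths are in m, angles in rad, forces in N, time in s.
With the tool pointing down it reaches from about 0.275 to 0.75 m from the base axis. Payload 10.2 kg.
Tool frame: the origin (TCP) lies between the finger pads; the fingertips stand 22 mm ahead of it and the grasp point (between the pads) lies 3 mm ahead of it; z points along the fingers, y is the line along which they close (so a half turn about z gives the same grasp; the last joint's range is limited). The gripper opens to 85 mm and grips with 20 to 120 N. Pads are 22 mm wide; open, the fingers measure 114 mm over their backs; the gripper's body (76 mm by 85 mm) begins 54 mm behind the grasp point. The pads swing forward as they close: fully open they stand 13 mm farther back than shut.
Start: joints at [1.014, 0.313, 1.498, -0, 1.331, -0.223], TCP at [0.172, 0.496, 0.253] pointing down, gripper open.
Joint ranges: [-2.94, 2.94], [-0.97, 2.17], [0.19, 2.56], [-1.23, 4.37], [0.02, 3.11], [-2.88, 2.88]. Speed limits (rad/s): [2.39, 2.39, 3.01, 3.14, 3.14, 3.14].

## Interface

Orientations are given as a unit quaternion [x, y, z, w].
In Python, from bench import status, vision, ctrl gives the robot as it stands.
- The arm moves only by the shell command python3 -m handwheel 'ROWS'. ROWS is text: rows parted by semicolons, each of 5 numbers parted by spaces: the shift along the tool's x, y, z in mm, then the turn about the tool's z in rad, then the gripper command: -1 is shut, 1 is fully open, values between are in proportion. In form: tx ty tz yaw hand; .... A call has 1 to 8 rows; each row shifts and turns the commanded pose from where the row before left it, along the tool's axes as they then stand; what a row does not reach is not made up. A row lasts 1/12 s, in which the tool goes at most 41.7 mm and 7.16 degrees, less where a joint would pass 70% of its speed; a pose out of reach is approached as far as the arm can. A call with a gripper value outside its range is refused whole. The fingers move at their own pace and stop on an object; the grip force is fixed at half the most. Time passes only in rows, so rows that do not move let the fingers close. It gives the time, the measured TCP pose, the force, the opening and the grip force at its end, in the units of the state.
- status.sense(): the state, without advancing time (a new reading comes with each control period).
- vision.capture(name): name is "scene" or "top" or "wrist"; returns the picture (420x560x3 uint8, red, green, blue); there is no depth.
- vision.get_calibration(name): a dict with "fx", "fy", "cx", "cy" (pixels), "T" (4x4, takes a point from camera to world coordinates). Camera axes: x right, y up, looking along -z (the intrinsics and any distortion apply to the point x, -y, -z); pixel columns grow to the right and rows downward; lengths in m; the calibration is good to about 2 mm. A picture is of the moment at which its call begins: read the wrist's pose just before it. get_calibration takes no time and is no camera call; for the wrist camera it gives the pose at the moment of the call.
- ctrl.hand_in(): hands the job in; it is judged then, once.
Trained networks look in the newest picture that a camera, given by its name, has taken for a name from the list of things; names that differ only in an ending like _2 or _b are one class to them, and where a whole thing is asked for, a point or a joint stands for the part that bears it (a point fixed in the world has none). Each returns a list of dicts, best first, with "score" (0 to 1); they miss things now and then, are a little off and sometimes report something else, mostly with a low value. They report only what shows in the picture. A call takes as long as a camera call. They do not tell look-alikes from the thing itself.
- vision.recognise(camera, query): "location" ([x, y, z] in m, in world coordinates, good to about 4 mm: the middle of the surface that is visible of it).
- vision.cut_out(camera, query): "mask" (420x560 bool, what is visible of it).
- vision.pinpoint(camera, query): "location" ([x, y, z] in m, in world coordinates, good to about 4 mm: a listed point, or the origin of a listed thing).
The state is a dict: "t": time; "joint_pos": joint angles; "joint_vel": joint speeds; "joint_torque": joint torques, N m; "tcp_pos": TCP position; "tcp_rot": TCP orientation; "ft_force": force on the tool from outside, world axes, zero at the start; "ft_torque": the same for the moment, N m; "finger_gap": opening from 0.0 (shut) to 1.0 (fully open); "finger_force": force on a finger pad.
Only numpy, scipy, OpenCV 4.12 (cv2) and the standard library are available. Lean on these libraries where they do the work, as an engineer would, in place of code of your own. Each camera call takes 0.05 s, during which the arm holds its last target. There are 200 camera calls.

## Task

Lift the storage tube out of its cradle and tip it mouth-down, low over the rubber mat, so that the thumb slug inside slides down until about 40 mm of it sticks out, without falling out. Then put the tube, with the slug still sticking out, back level in the cradle and let go of it, draw the slug out by its exposed end, and lay it lengthwise in the groove of the V-block with its middle over the block. Leave the empty tube in the cradle and do not disturb the other things on the counter.

Things in the scene. Friction and masses are not known exactly. Their poses are not given: they have to be found in the camera images.
- tube: White plastic storage tube, 40 mm outer diameter, 34 mm bore, 120 mm long, about 0.09 kg, lying level in the cradle. Origin on its axis at mid-length; its x axis runs along the tube: the open mouth is at x = -60 mm (facing roughly towards the robot), the 5 mm thick closed end at x = +60 mm. Bare and graspable across its middle, between the saddles.
- slug: Navy urethane thumb slug, a plain solid cylinder 30 mm in diameter and 100 mm long, about 0.085 kg, lying wholly inside the tube (recessed 10 to 15 mm) on the bottom of its bore, so its axis is 1 to 2 mm below the tube's. Origin at its centre; x axis along it, and it lies the same way as the tube's x.
- slug_tip (a point): Centre of the slug's end face nearest the tube's mouth (slug x = -50 mm). The slug slides freely in the tube: it stays put below about 11 degrees of tilt, surely slides at 20 degrees or more, and runs on until its tip meets something.
- cradle: Fixed steel tube cradle: a base plate 104 by 76 mm, 8 mm thick, with two 90-degree V saddles, each 12 mm thick, centred at x = -40 and +40 mm, 60 mm wide. Origin under its centre at counter height; x axis along the tube. A seated tube has its axis level, along x, 50 mm above the origin. Open between the saddles.
- vblock: Fixed zinc V-block, 40 mm long (x), 56 mm wide, about 40 mm high, with a foot flange 86 mm wide and 6 mm high; a 90-degree groove runs along its x axis, open at both ends. Origin under its centre at counter height. The seated slug has its axis 43 mm above the origin, along x, and overhangs the block at both ends. Its x axis points roughly away from the robot.
- mat: Black rubber mat, 180 by 150 mm (x by y), 3 mm thick, grippy, fixed flat on the counter; clear space to tip the tube over. With the tube tipped 30 degrees and its mouth centre 27 mm above the mat, the slug is stopped by the mat with about 40 mm out (it rocks in the bore, so 10 to 15 mm more comes out than the geometry alone gives). Origin under its centre.
- plug: Bystander, leave alone: gold ball plug, flanged, 32 mm wide, 26 mm high; origin under its centre.
- spare: Bystander, leave alone: short navy spare slug, 35 mm wide, 55 mm high, standing; origin under its centre.
- ball_cup: Bystander, leave alone: cast zinc ball cup, 110 mm wide, 38 mm high; origin under its centre.
- ring_set: Bystander, leave alone: cream plastic finger sizing ring set, about 80 by 110 mm, 10 mm high; origin under its centre.
- tape_roll: Bystander, leave alone: roll of tape, 84 mm wide, 25 mm high; origin under its centre.
- driver: Bystander, leave alone: screwdriver, about 200 mm long, lying; origin near its middle.
- ruler_clip: Bystander, fixed: stainless spring clip on a 50 by 70 mm foot holding a chrome ruler upright, 225 mm high; origin under its centre.
There are look-alikes about, which are no part of the job. What is shaped like the vblock but green is not meant. Leave any green look-alike of the cradle alone.

How it is judged:
On the way, in this order (a step that is already met when the one before it is completed fails the run):
1. the tube, off its cradle and with the slug's tip over the mat (within 120 mm of its centre), is tipped mouth-down by at least 15 degrees and the slug sticks out of its mouth by 20 to 70 mm (x of slug_tip in the frame of tube between -0.13 and -0.08 m and angle between tube's own x axis and vertical below 1.309 rad and distance between tube and cradle above 0.07 m and horizontal distance between slug_tip and mat below 0.12 m), for 0.2 s.
2. the tube lies back in the cradle, let go, with the slug still sticking out by 20 to 70 mm (x of tube in the frame of cradle between -0.02 and 0.02 m and y of tube in the frame of cradle between -0.006 and 0.006 m and z of tube in the frame of cradle between 0.044 and 0.056 m and angle between the x axis of tube and the x axis of cradle, either way round below 0.12 rad and x of slug_tip in the frame of tube between -0.13 and -0.08 m and contact force between the fingers and tube below 0.05 N), for 0.2 s.
At the end, for the whole second after the job is handed in: The slug rests, released, in the V-block groove: within 18 mm of the middle along it, 5 mm across and in height, 0.12 rad. The empty tube rests in the cradle: within 20 mm along it, 6 mm across and in height, 0.12 rad (x of slug in the frame of vblock between -0.018 and 0.018 m and y of slug in the frame of vblock between -0.005 and 0.005 m and z of slug in the frame of vblock between 0.038 and 0.048 m and angle between the x axis of slug and the x axis of vblock, either way round below 0.12 rad and linear speed of each of slug, tube below 0.02 m/s and x of tube in the frame of cradle between -0.02 and 0.02 m and y of tube in the frame of cradle between -0.006 and 0.006 m and z of tube in the frame of cradle between 0.044 and 0.056 m and angle between the x axis of tube and the x axis of cradle, either way round below 0.12 rad and contact force between the fingers and slug below 0.05 N); the robot touches nothing.
It fails at once if a bystander is moved by more than 30 mm (distance of any of plug, spare, ball_cup, ring_set, tape_roll, driver from where it was at the start of the episode above 0.03 m).
It also fails if it takes over 58 s, if anything falls off the work surface, if the arm or the gripper's body presses on something with over 40 N, if the wrist force passes 120 N, or if a joint passes its speed limit or range.

## Working session

There is one attempt and no reset: what is moved stays moved. The work goes in short steps, Python scripts to look and compute and a shell command to move; the robot and the scene stay as the last step left them, time stands still between calls to the robot, and variables do not carry over. Pictures are saved under pics/ and viewed, at most 10 in all, crops included, and the job is handed in when it is done.

```bash
mkdir -p pics; ls; cat > h.py <<'E'
from bench import status, vision, ctrl
import numpy as np, cv2
def snap(c,n):
    im=vision.capture(c); cv2.imwrite(f'pics/{n}.png',im[:,:,::-1]); return im
def ray(c,u,v,z):
    k=vision.get_calibration(c);T=np.array(k['T']);d=T[:3,:3]@np.array([(u-k['cx'])/k['fx'],-(v-k['cy'])/k['fy'],-1]);o=T[:3,3]
    return o+d*(z-o[2])/d[2]
def proj(c,p):
    k=vision.get_calibration(c);T=np.array(k['T']);q=T[:3,:3].T@(np.array(p)-T[:3,3]);return np.array([k['cx']+k['fx']*q[0]/-q[2],k['cy']+k['fy']*-q[1]/-q[2]])
E
python3 - <<'E'
from h import *
a=snap('top','top0'); b=snap('scene','sc0')
k=vision.get_calibration('top');print({x:np.round(k[x],3) for x in k if x!='T'},list(k))
print(np.round(k['T'],3))
for q in ['tube','cradle','vblock','mat','ruler_clip','ball_cup','spare','plug','driver','ring_set','tape_roll']:
    print(q,[(np.round(d['location'],3).tolist(),round(d['score'],2),np.round(proj('top',d['location'])).tolist()) for d in vision.pinpoint('top',q)][:4])
print(status.sense())
E
```

```text
pics
{'fx': np.float64(407.802), 'fy': np.float64(407.802), 'cx': np.float64(278.609), 'cy': np.float64(217.435)} ['fx', 'fy', 'cx', 'cy', 'T']
[[-0.02   0.993 -0.117  0.477]
 [-1.    -0.02  -0.006  0.007]
 [-0.008  0.116  0.993  1.129]
 [ 0.     0.     0.     1.   ]]
tube [([0.597, -0.201, 0.052], 0.96, [359.0, 218.0])]
cradle [([0.598, -0.205, -0.001], 0.96, [357.0, 220.0]), ([0.777, -0.339, -0.0], 0.77, [402.0, 156.0])]
vblock [([0.595, 0.211, 0.004], 0.96, [208.0, 224.0]), ([0.437, 0.219, -0.003], 0.89, [205.0, 281.0]), ([0.616, 0.37, -0.001], 0.17, [151.0, 218.0])]
mat [([0.615, 0.373, -0.001], 0.63, [150.0, 218.0]), ([0.509, -0.007, -0.002], 0.59, [287.0, 254.0])]
ruler_clip [([0.584, -0.408, -0.0], 0.97, [431.0, 223.0])]
ball_cup [([0.425, -0.392, 0.001], 0.69, [429.0, 282.0])]
spare []
plug [([0.709, -0.026, -0.003], 0.58, [292.0, 182.0])]
driver [([0.757, -0.183, -0.002], 0.81, [347.0, 164.0])]
ring_set [([0.488, 0.404, 0.002], 0.75, [138.0, 264.0])]
tape_roll [([0.614, 0.369, -0.004], 0.93, [152.0, 219.0]), ([0.731, 0.079, -0.001], 0.34, [255.0, 175.0])]
{'t': 0.65, 'joint_pos': array([ 1.01360980e+00,  3.12870076e-01,  1.49772189e+00, -3.03638279e-05,
        1.33100028e+00, -2.23394471e-01]), 'joint_vel': array([-0.00057207,  0.00022325,  0.00030548, -0.00024205,  0.00047728,
       -0.00093804]), 'joint_torque': array([ 3.68827853e-05, -4.12075782e+01, -2.59853750e+01, -1.47939227e-04,
        4.46390477e-04, -1.08351915e-05]), 'tcp_pos': array([0.17201753, 0.49601393, 0.25330124]), 'tcp_rot': array([ 1.66118756e-01,  9.86105754e-01, -5.42651557e-06,  1.37142833e-05]), 'ft_force': array([ 1.35441356, -0.60228454,  0.67773404]), 'ft_torque': array([-0.00929241,  0.00113875,  0.02072049]), 'finger_force': 0.0, 'finger_gap': 1.0006153638897834}
```

View pics/top0.png

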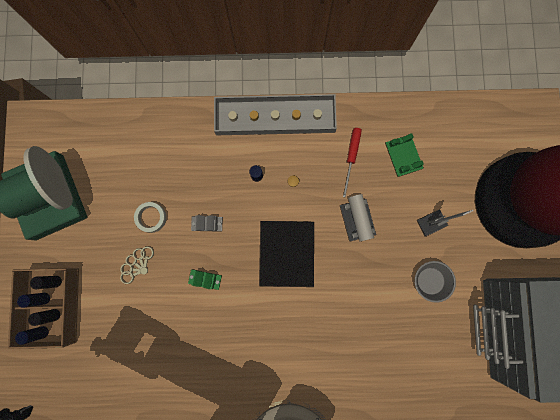

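View pics/sc0.png

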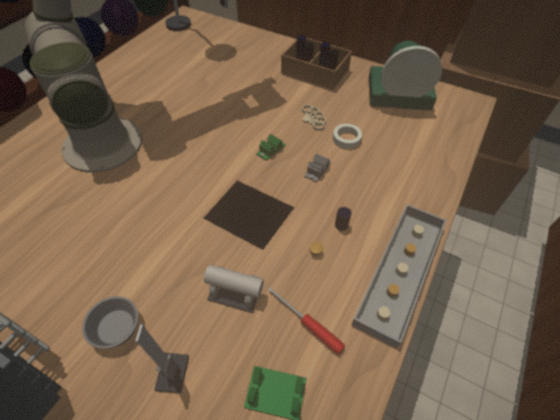

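```bash
python3 - <<'E'
from h import *
snap('top','t1')
def rect(q,z,near):
    ds=vision.cut_out('top',q)
    for d in ds[:3]:
        m=d['mask']; v,u=np.nonzero(m)
        P=np.array([ray('top',a,b,z)[:2] for a,b in zip(u,v)])
        r=cv2.minAreaRect((P*1000).astype(np.float32)); bp=cv2.boxPoints(r)
        e=[bp[1]-bp[0],bp[2]-bp[1]]
        print(q,round(d['score'],2),np.round(r[0]),np.round(r[1]),[round(np.degrees(np.arctan2(x[1],x[0])),1) for x in e])
rect('tube',.05,0);rect('vblock',.035,0);rect('mat',.003,0);rect('cradle',.02,0)
print(vision.pinpoint('top','spare'), vision.pinpoint('top','slug'))
im=cv2.imread('pics/top0.png')
a=cv2.resize(im[180:260,320:400],(400,400),interpolation=2);b=cv2.resize(im[190:300,170:240],(255,400),interpolation=2)
cv2.imwrite('pics/crop.png',np.hstack([a,b]))
E
```

```text
tube 0.81 [ 600. -205.] [121.  41.] [np.float32(-77.1), np.float32(12.9)]
vblock 0.86 [445. 214.] [82. 44.] [np.float32(-10.4), np.float32(79.6)]
vblock 0.8 [596. 209.] [85. 43.] [np.float32(-3.2), np.float32(86.8)]Traceback (most recent call last):
  File "<stdin>", line 11, in <module>
  File "<stdin>", line 7, in rect
  File "h.py", line 6, in ray
    k=vision.get_calibration(c);T=np.array(k['T']);d=T[:3,:3]@np.array([(u-k['cx'])/k['fx'],-(v-k['cy'])/k['fy'],-1]);o=T[:3,3]
ValueError: time passes only in moves, steps and waits
```

```bash
python3 -m handwheel '0 0 0 -0.112 1;0 0 0 -0.112 1;0 0 0 -0.112 1;0 0 0 -0.112 1;0 0 0 -0.112 1;-13 -37 0 0 1;-13 -37 0 0 1;-13 -37 0 0 1'; python3 -m handwheel '-13 -37 0 0 1;-13 -37 0 0 1;-13 -37 0 0 1;-13 -37 0 0 1;-13 -37 0 0 1;-13 -37 0 0 1;-13 -37 0 0 1;-13 -37 0 0 1'; python3 -m handwheel '-13 -37 0 0 1;-13 -37 0 0 1;-13 -37 0 0 1;-13 -37 0 0 1;-13 -37 0 0 1;-13 -37 0 0 1;-13 -37 0 0 1;-13 -37 0 0 1'
sed -i 's/^def ray/import functools\n@functools.cache\ndef cal(c): return vision.get_calibration(c)\ndef ray/; s/k=vision.get_calibration(c)/k=cal(c)/' h.py
cat >> h.py <<'E'
def togo(p):
    "mm to go in tool axes for TCP to reach p"
    from scipy.spatial.transform import Rotation as R
    s=status.sense(); r=R.from_quat(s['tcp_rot']); return np.round(r.inv().apply(np.array(p)-s['tcp_pos'])*1000,1), round(np.degrees(np.arctan2(*r.apply([0,1,0])[[1,0]])),2), s['t']
E
python3 - <<'E'
from h import *
im=cv2.imread('pics/top0.png')
a=cv2.resize(im[180:260,320:400],(400,400),interpolation=2);b=cv2.resize(im[190:300,170:240],(255,400),interpolation=2)
cv2.imwrite('pics/crop.png',np.hstack([a,b]))
print(togo([.6165,-.199,.2]))
snap('wrist','w1'); print(np.round(vision.get_calibration('wrist')['T'],3))
for q in ['tube','cradle']: print(q,[(np.round(d['location'],4).tolist(),round(d['score'],2)) for d in vision.pinpoint('wrist',q)][:3])
E
```

```text
t: 1.47
tcp_pos: [0.2351, 0.3954, 0.2531]
tcp_rot: [-0.114, 0.994, -0.0, -0.0]
ft_force: [0.8, 0.7, 0.6]
finger_gap: 1.002
finger_force: 0.0
t: 2.13
tcp_pos: [0.4033, 0.1296, 0.2536]
tcp_rot: [-0.113, 0.994, -0.0, 0.0]
ft_force: [0.8, -0.2, -0.6]
finger_gap: 1.001
finger_force: 0.0
t: 2.8
tcp_pos: [0.5711, -0.1356, 0.2532]
tcp_rot: [-0.113, 0.994, 0.0, 0.0]
ft_force: [-0.1, 0.3, 0.2]
finger_gap: 1.001
finger_force: 0.0
(array([-30.1, -72. ,  53.2]), np.float64(102.94), 2.8)
[[-0.22  -0.922 -0.318  0.491]
 [ 0.975 -0.209 -0.07  -0.16 ]
 [-0.002 -0.326  0.945  0.372]
 [ 0.     0.     0.     1.   ]]
tube [([0.5984, -0.2008, 0.0494], 0.93)]
cradle [([0.7781, -0.3429, -0.0002], 0.74), ([0.597, -0.204, -0.001], 0.71)]
```

View pics/crop.png

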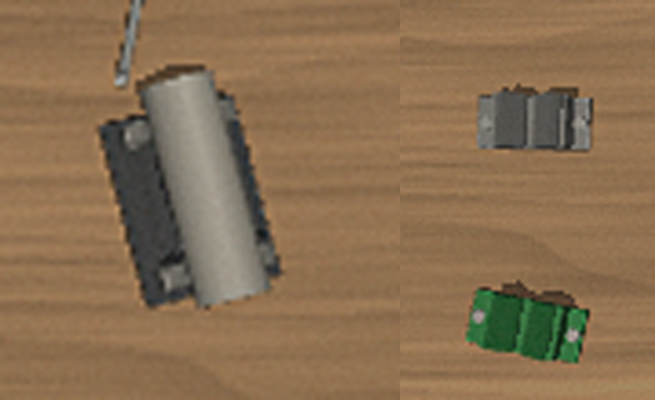

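View pics/w1.png

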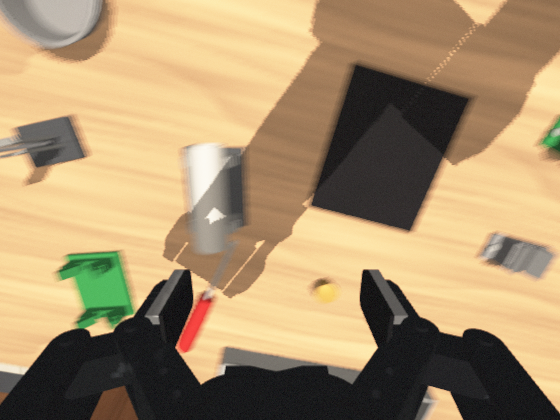

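```bash
python3 -m handwheel '-15 -36 0 0 1;-15 -36 0 0 1;0 0 40 0 1;0 0 40 0 1;0 0 40 0 1'; python3 - <<'E'
from h import *
print(togo([.616,-.1985,.053]))
snap('wrist','w2')
for q in ['tube','cradle']: print(q,[(np.round(d['location'],4).tolist(),round(d['score'],2)) for d in vision.pinpoint('wrist',q)][:3])
d=vision.cut_out('wrist','tube')[0]['mask']; cv2.imwrite('pics/m2.png',d*255)
v,u=np.nonzero(d); print(u.min(),u.max(),v.min(),v.max())
P=np.array([ray('wrist',a,b,.05)[:2] for a,b in zip(u,v)])*1000
r=cv2.minAreaRect(P.astype(np.float32));print(r)
E
```

```text
t: 3.37
tcp_pos: [0.6157, -0.1964, 0.1323]
tcp_rot: [-0.113, 0.994, -0.0, 0.001]
ft_force: [-0.0, 0.0, -0.2]
finger_gap: 1.003
finger_force: 0.0
(array([ 0.3, -2.1, 79.3]), np.float64(102.99), 3.3667)
tube [([0.5986, -0.2017, 0.0501], 0.93)]
cradle [([0.7773, -0.3451, 0.0046], 0.6), ([0.5984, -0.202, 0.0523], 0.56)]
243 303 116 291
((605.3275756835938, -202.6411590576172), (135.1197052001953, 40.48784637451172), 12.835554122924805)[ WARN:0@1.232] global loadsave.cpp:1063 imwrite_ Unsupported depth image for selected encoder is fallbacked to CV_8U.
```

View pics/w2.png

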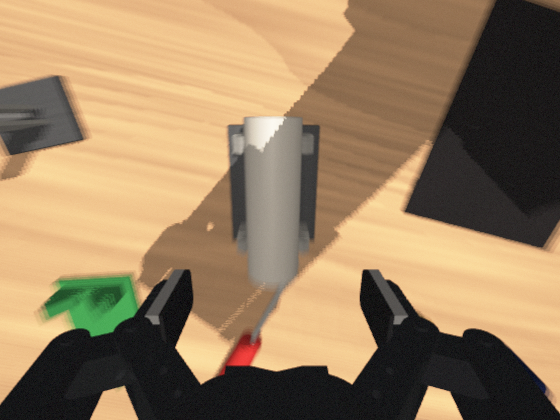

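```bash
python3 -m handwheel '0 -2 39 0 1;0 0 39 0 1;0 0 1 0 0.02;0 0 0 0 0.02;0 0 0 0 0.02;0 0 0 0 0.02;0 0 0 0 0.02'; python3 -m handwheel '0 0 0 0 -0.05;0 0 0 0 -0.05;0 0 0 0 -0.05'; python3 -m handwheel '0 0 0 0 -0.07;0 0 0 0 -0.07';  python3 -m handwheel '0 0 0 0 -0.09;0 0 0 0 -0.09'
```

```text
t: 4.15
tcp_pos: [0.6174, -0.1995, 0.0573]
tcp_rot: [-0.113, 0.994, -0.001, 0.002]
ft_force: [0.3, -0.5, 0.3]
finger_gap: 0.508
finger_force: 0.0
t: 4.4
tcp_pos: [0.6167, -0.1992, 0.0553]
tcp_rot: [-0.113, 0.994, -0.0, 0.001]
ft_force: [0.7, 0.0, 3.3]
finger_gap: 0.472
finger_force: 3.5
t: 4.57
tcp_pos: [0.6168, -0.1993, 0.0553]
tcp_rot: [-0.113, 0.994, -0.0, 0.001]
ft_force: [0.1, 1.4, 6.4]
finger_gap: 0.469
finger_force: 16.7
t: 4.73
tcp_pos: [0.6168, -0.1993, 0.0554]
tcp_rot: [-0.113, 0.994, -0.0, 0.001]
ft_force: [-0.8, 0.6, 6.7]
finger_gap: 0.466
finger_force: 32.6
```

```bash
python3 -m handwheel '0 0 0 0 -1;0 0 0 0 -1;0 0 0 0 -1;0 0 -10 0 -1;0 0 -25 0 -1;0 0 -25 0 -1'; python3 -m handwheel '-2 26 0 0 -1;-3 37 0 0 -1;-3 37 0 0 -1;-3 37 0 0 -1;-3 37 0 0 -1;-2 37 0 0 -1;0 0 0 0 -1'; python3 - <<'E'
from h import *
print(togo([.585,.01,.05]))
snap('scene','s2')
for q in ['tube','mat']: print(q,[(np.round(d['location'],4).tolist(),round(d['score'],2)) for d in vision.pinpoint('scene',q)][:3])
E
```

```text
t: 5.23
tcp_pos: [0.6154, -0.1988, 0.1142]
tcp_rot: [-0.113, 0.994, 0.001, -0.001]
ft_force: [0.5, -0.9, -1.8]
finger_gap: 0.453
finger_force: 60.6
t: 5.82
tcp_pos: [0.5828, 0.0159, 0.1144]
tcp_rot: [-0.115, 0.993, 0.001, -0.001]
ft_force: [0.3, 1.2, -1.3]
finger_gap: 0.452
finger_force: 61.6
(array([-0.9, -6.4, 64.4]), np.float64(103.25), 5.8167)
tube [([0.5654, 0.0123, 0.1076], 0.97), ([0.5947, 0.2139, 0.0018], 0.73), ([0.486, 0.4095, -0.0009], 0.53)]
mat [([0.5087, -0.0051, 0.0016], 0.9)]
```

View pics/s2.png

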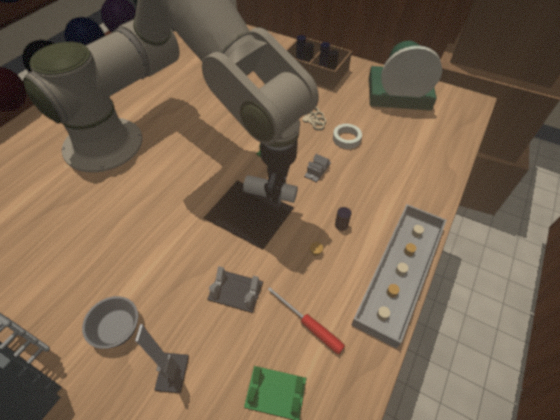

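```bash
python3 -m handwheel '0 0 20 0 -1;0 0 22 0 -1;0 0 22 0 -1;0 0 0 0 -1'; python3 -m handwheel '0 0 0 0 -0.07;0 0 0 0 -0.055;0 0 0 0 -0.05;0 0 0 0 -0.05';python3 - <<'E'
from h import *
im=snap('scene','s3')
print([(np.round(d['location'],4).tolist(),round(d['score'],2)) for d in vision.pinpoint('scene','tube')][:1],[(np.round(d['location'],4).tolist(),round(d['score'],2)) for d in vision.pinpoint('scene','slug_tip')][:2])
cv2.imwrite('pics/s3c.png',cv2.resize(cv2.cvtColor(im[140:240,200:340],4),(700,500),interpolation=2))
E
```

```text
t: 6.3
tcp_pos: [0.5825, 0.0091, 0.0464]
tcp_rot: [-0.112, 0.994, 0.001, -0.003]
ft_force: [-0.2, -0.4, -1.4]
finger_gap: 0.452
finger_force: 61.5
t: 6.63
tcp_pos: [0.5852, 0.0098, 0.0516]
tcp_rot: [-0.113, 0.994, -0.0, 0.001]
ft_force: [-0.0, -0.0, -2.0]
finger_gap: 0.475
finger_force: 4.3
[([0.5655, 0.0057, 0.0454], 0.97)] []
```

View pics/s3c.png

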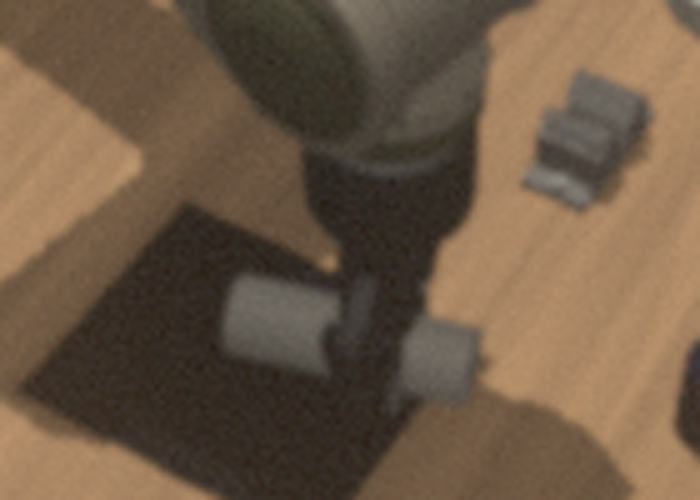

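```bash
cat >> h.py <<'E'
def tilt():
    "pixel angle and centroid of tube mask in scene; pinpoint tube & slug tip"
    vision.capture('scene'); m=vision.cut_out('scene','tube')[0]['mask']; v,u=np.nonzero(m)
    c=np.cov(np.c_[u,v].T); w,V=np.linalg.eigh(c); a=np.degrees(np.arctan2(V[1,1],V[0,1]))%180
    print('ang',round(a,1),'c',u.mean().round(1),v.mean().round(1),'ext',u.min(),u.max(),v.min(),v.max(),[(np.round(d['location'],3).tolist(),round(d['score'],2)) for q in('tube','slug_tip') for d in vision.pinpoint('scene',q)[:1]],status.sense()['finger_force'])
E
python3 -c 'from h import *;tilt()'
python3 -m handwheel '0 0 0 0 -0.047;0 0 0 0 -0.047;0 0 0 0 -0.047'
python3 -c 'from h import *;tilt()'
python3 -m handwheel '0 0 0 0 -0.045;0 0 0 0 -0.045;0 0 0 0 -0.045'
python3 -c 'from h import *;tilt()'
```

```text
ang 13.2 c 268.9 207.2 ext 245 296 195 220 [([0.568, 0.005, 0.041], 0.73), ([0.761, -0.19, -0.004], 0.17)] 4.334458974190056
t: 7.23
tcp_pos: [0.5845, 0.0102, 0.0503]
tcp_rot: [-0.113, 0.994, -0.0, 0.0]
ft_force: [-0.7, -0.8, -0.9]
finger_gap: 0.474
finger_force: 2.1
ang 4.3 c 269.8 209.7 ext 246 295 201 219 [([0.566, 0.007, 0.037], 0.72)] 2.0953457755967975
t: 7.68
tcp_pos: [0.5846, 0.0101, 0.0504]
tcp_rot: [-0.113, 0.994, -0.0, 0.0]
ft_force: [-0.4, 0.4, -0.4]
finger_gap: 0.475
finger_force: 0.0
ang 13.2 c 271.7 214.6 ext 248 297 202 226 [([0.573, 0.005, 0.022], 0.68), ([0.498, -0.009, 0.02], 0.52)] 0.0
```

```bash
python3 - <<'E'
from h import *
snap('wrist','w4');print([(np.round(d['location'],4).tolist(),round(d['score'],2)) for q in('tube','slug_tip') for d in vision.pinpoint('wrist',q)][:3])
a=proj('scene',[.5675,.006,.046]);b=proj('scene',[.5675,.006,.023]);c=proj('scene',[.5775,.008,.023]);print(b-a,c-b)
E
```

```text
[([0.5719, 0.0102, 0.0204], 0.91), ([0.4999, -0.0118, 0.0194], 0.7)]
[0.14514942 5.67608053] [3.9112652 1.0232467]
```

View pics/w4.png

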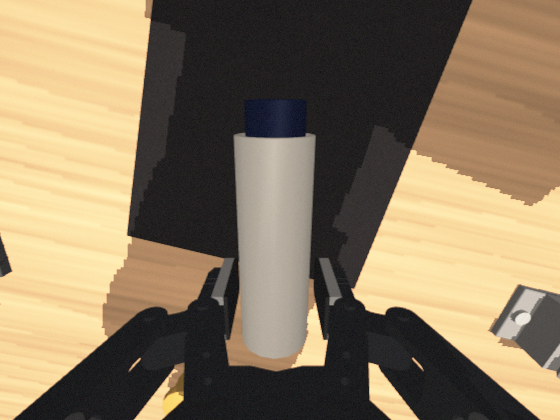

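```bash
python3 -m handwheel '-15 -1 0 0 0.03;0 0 20 0 0.03;0 0 0 0 -0.03;0 0 0 0 -0.048;0 0 0 0 -0.048;0 0 0 0 -0.048'; python3 -c 'from h import *;tilt()'; python3 -m handwheel '1 0 -5 0 -0.048;1 0 -5 0 -0.048;2 0 -5 0 -0.048;2 0 -5 0 -0.048'; python3 -c 'from h import *;tilt()'
```

```text
t: 8.53
tcp_pos: [0.5994, 0.0125, 0.0309]
tcp_rot: [-0.113, 0.994, -0.0, 0.0]
ft_force: [-0.8, -0.9, -1.8]
finger_gap: 0.478
finger_force: 2.5
ang 12.8 c 270.2 213.1 ext 248 298 201 226 [([0.576, 0.007, 0.022], 0.61), ([0.5, -0.008, 0.021], 0.38)] 2.4908470502123237
t: 9.07
tcp_pos: [0.5934, 0.0111, 0.0511]
tcp_rot: [-0.113, 0.994, -0.0, 0.0]
ft_force: [0.5, 0.6, -1.1]
finger_gap: 0.478
finger_force: 2.5
ang 4.0 c 269.3 210.3 ext 247 296 202 219 [([0.571, 0.005, 0.039], 0.63), ([0.497, -0.008, 0.017], 0.47)] 2.497997966129333
```

```bash
python3 -m handwheel '2 0 -5 0 -0.048;3 0 -5 0 -0.048;3 0 -5 0 -0.048;3 0 -5 0 -0.048;0 0 0 0 -0.048'; python3 -c 'from h import *;tilt()'; python3 -m handwheel '0 0 0 0 -0.06;0 0 0 0 -0.2;0 0 0 0 -1;0 0 0 0 -1;0 0 0 0 -1'; python3 - <<'E'
from h import *
tilt()
im=snap('scene','s5'); w=snap('wrist','w5')
cv2.imwrite('pics/c5.png',np.hstack([cv2.resize(cv2.cvtColor(im[160:240,230:310],4),(420,420),interpolation=2),cv2.resize(cv2.cvtColor(w,4)[:,130:510],(380,420))]))
print([(np.round(d['location'],4).tolist(),round(d['score'],2)) for q in('tube','slug_tip') for d in vision.pinpoint('wrist',q)][:3])
E
```

```text
t: 9.68
tcp_pos: [0.5828, 0.0086, 0.0716]
tcp_rot: [-0.113, 0.994, -0.0, 0.001]
ft_force: [-0.6, 0.1, -0.0]
finger_gap: 0.475
finger_force: 2.5
ang 174.4 c 265.3 206.5 ext 243 292 196 216 [([0.562, 0.003, 0.048], 0.95), ([0.496, -0.01, 0.018], 0.46)] 2.502444963902235
t: 10.3
tcp_pos: [0.5828, 0.0087, 0.0702]
tcp_rot: [-0.113, 0.994, 0.0, -0.0]
ft_force: [0.2, -0.7, -1.4]
finger_gap: 0.451
finger_force: 60.2
ang 175.0 c 265.7 206.9 ext 243 292 196 216 [([0.564, 0.003, 0.048], 0.91), ([0.487, 0.41, 0.002], 0.56)] 60.24802006781101
[([0.5595, 0.0078, 0.0495], 0.77), ([0.4979, -0.0097, 0.0156], 0.78), ([0.7575, -0.1874, -0.0012], 0.32)]
```

View pics/c5.png

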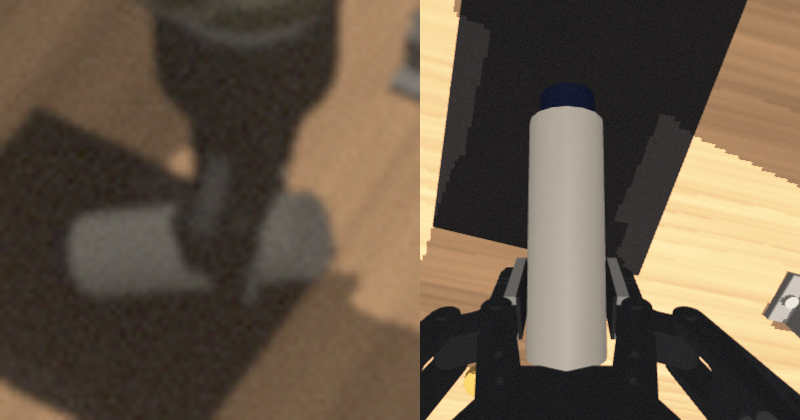

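```bash
python3 -m handwheel '0 0 -3 0 -1;0 0 -3 0 -1;0 0 -3 0 -1;0 0 0 0 -1;0 0 0 0 -1'; python3 - <<'E'
from h import *
tilt()
w=snap('wrist','w6')
print([(np.round(d['location'],4).tolist(),round(d['score'],2)) for q in('tube','slug_tip') for d in vision.pinpoint('wrist',q)][:3])
E
```

```text
t: 11.12
tcp_pos: [0.5829, 0.0087, 0.0796]
tcp_rot: [-0.113, 0.994, -0.0, 0.0]
ft_force: [-0.1, -0.2, -0.3]
finger_gap: 0.453
finger_force: 60.3
ang 174.3 c 267.1 204.5 ext 243 293 193 213 [([0.563, 0.004, 0.058], 0.63), ([0.478, -0.014, 0.016], 0.6)] 60.340967774391174
[([0.5614, 0.0079, 0.0593], 0.71), ([0.4784, -0.0143, 0.015], 0.77)]
```

View pics/w6.png

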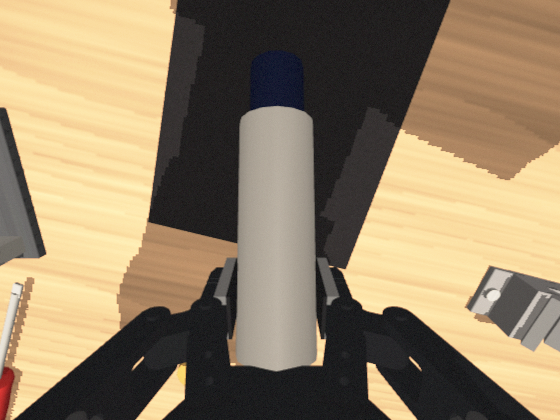

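```bash
python3 -m handwheel '0 0 0 0 -0.2;0 0 0 0 -0.07;0 0 0 0 -0.051;-3.5 0 7 0 -0.051;-3.5 0 7 0 -0.051;-3 0 7 0 -0.051'; python3 - <<'E'
from h import *
tilt()
w=snap('wrist','w7')
print([(np.round(d['location'],4).tolist(),round(d['score'],2)) for q in('tube','slug_tip') for d in vision.pinpoint('wrist',q)][:3])
E
```

```text
t: 11.97
tcp_pos: [0.5928, 0.0111, 0.0574]
tcp_rot: [-0.113, 0.994, 0.0, -0.0]
ft_force: [1.1, -0.0, -0.2]
finger_gap: 0.475
finger_force: 4.7
ang 4.2 c 268.9 209.1 ext 246 296 200 218 [([0.571, 0.007, 0.038], 0.7), ([0.482, -0.014, 0.019], 0.62)] 4.6695980010554194
[([0.5685, 0.0084, 0.0416], 0.77), ([0.4824, -0.0131, 0.0166], 0.88)]
```

```bash
python3 -m handwheel '-3 0 7 0 -0.051;-2.5 0 7 0 -0.051;-2 0 7 0 -0.051;-1 0 5 0 -0.051;0 0 0 0 -0.051'; python3 - <<'E'
from h import *
tilt()
w=snap('wrist','w8')
print([(np.round(d['location'],4).tolist(),round(d['score'],2)) for q in('tube','slug_tip') for d in vision.pinpoint('wrist',q)][:3])
E
```

```text
t: 12.73
tcp_pos: [0.6006, 0.0129, 0.0309]
tcp_rot: [-0.113, 0.994, 0.0, -0.001]
ft_force: [0.5, -1.1, -0.9]
finger_gap: 0.476
finger_force: 4.3
ang 14.0 c 271.5 213.6 ext 249 299 202 227 [([0.578, 0.008, 0.022], 0.89), ([0.486, -0.014, 0.018], 0.64)] 4.283647066913545
[([0.5758, 0.0115, 0.0252], 0.82), ([0.4847, -0.0151, 0.0203], 0.93)]
```

```bash
python3 -m handwheel '0 0 0 0 -0.1;0 0 0 0 -1;0 0 0 0 -1;0 0 -8 0 -1;0 0 -20 0 -1;0 0 -24 0 -1;0 0 -24 0 -1;0 0 -14 0 -1'; python3 -m handwheel '1 -10 0 0 -1;2 -18 0 0 -1;4 -25 0 0 -1;5 -31 0 0 -1;5 -31 0 0 -1;5 -31 0 0 -1;5 -28 0 0 -1;4 -20 0 0 -1'; python3 -m handwheel '2 -11 0 0 -1;1 -5 0 0 -1;0 0 0 0 -1'; python3 - <<'E'
from h import *
print(togo([.6142,-.1999,.058]))
tilt(); print(np.linalg.norm(0)); 
w=snap('wrist','w9'); cv2.imwrite('pics/x.png',w)
print([(np.round(d['location'],4).tolist(),round(d['score'],2)) for q in('tube','slug_tip','cradle') for d in vision.pinpoint('wrist',q)][:5])
E
```

```text
t: 13.75
tcp_pos: [0.6016, 0.0128, 0.1256]
tcp_rot: [-0.113, 0.994, -0.001, 0.002]
ft_force: [0.2, -0.0, -1.4]
finger_gap: 0.452
finger_force: 60.6
t: 14.42
tcp_pos: [0.6134, -0.1864, 0.1212]
tcp_rot: [-0.112, 0.994, 0.0, -0.001]
ft_force: [-0.3, 1.4, -1.4]
finger_gap: 0.453
finger_force: 60.6
t: 14.67
tcp_pos: [0.6145, -0.2, 0.1217]
tcp_rot: [-0.112, 0.994, 0.0, -0.0]
ft_force: [-0.1, 0.0, -2.2]
finger_gap: 0.45
finger_force: 60.6
(array([ 0.2,  0.1, 63.7]), np.float64(102.9), 14.6667)
ang 14.1 c 223.5 264.2 ext 194 258 248 282 [([0.595, -0.204, 0.113], 0.59), ([0.759, -0.188, 0.0], 0.32)] 60.61012141406536
0.0
[([0.5904, -0.205, 0.1113], 0.76), ([0.5025, -0.2217, 0.1098], 0.56), ([0.7782, -0.3408, 0.0007], 0.8), ([0.7261, 0.0756, 0.0021], 0.41)]
```

View pics/w9.png

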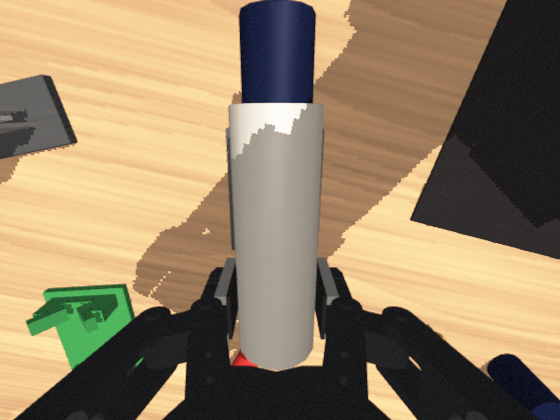

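```bash
python3 -m handwheel '0 0 12 0 -1;0 0 18 0 -1;0 0 16 0 -1;0 0 10 0 -1;0 0 4 0 -1;0 0 0 0 -1'; python3 -m handwheel '0 0 0 0 -0.1;0 0 0 0 -0.052;0 0 3 0 -0.052;0 0 2 0 -0.05;0 0 0 0 -0.05'; python3 -m handwheel '0 0 0 0 -0.04;0 0 0 0 0;0 0 0 0 0.2;0 0 0 0 0.4;0 0 0 0 0.4'; python3 - <<'E'
from h import *
tilt()
w=snap('wrist','w10')
print([(np.round(d['location'],4).tolist(),round(d['score'],2)) for q in('tube','slug_tip') for d in vision.pinpoint('wrist',q)][:5])
d=vision.cut_out('wrist','tube')[0]['mask']
v,u=np.nonzero(d);P=np.array([ray('wrist',a,b,.05)[:2] for a,b in zip(u,v)])*1000
print(cv2.minAreaRect(P.astype(np.float32)))
E
```

```text
t: 15.57
tcp_pos: [0.6144, -0.1992, 0.0612]
tcp_rot: [-0.113, 0.994, 0.0, -0.001]
ft_force: [-0.3, -0.7, -0.9]
finger_gap: 0.449
finger_force: 60.6
t: 15.98
tcp_pos: [0.6151, -0.1997, 0.0577]
tcp_rot: [-0.113, 0.994, -0.001, 0.001]
ft_force: [2.1, -1.3, 0.9]
finger_gap: 0.481
finger_force: 3.6
t: 16.4
tcp_pos: [0.6147, -0.1993, 0.0572]
tcp_rot: [-0.113, 0.994, 0.0, -0.0]
ft_force: [0.2, 0.1, -0.9]
finger_gap: 0.698
finger_force: 0.0
ang 15.3 c 228.2 279.3 ext 200 259 264 296 [([0.59, -0.206, 0.047], 0.65), ([0.499, -0.223, 0.048], 0.54)] 0.0
[([0.5913, -0.2047, 0.0491], 0.85), ([0.4992, -0.2256, 0.0468], 0.82)]
((599.7239379882812, -204.29287719726562), (140.3092498779297, 40.48585510253906), 12.660683631896973)
```

View pics/w10.png

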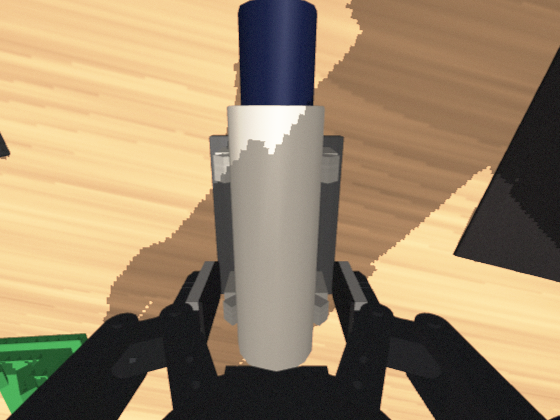

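```bash
python3 -m handwheel '0 0 -30 0 0.4;0 0 -38 0 0.4;35 0 0 0 0.4;35 0 0 0 0.4;33 0 0 0 0.4;0 0 30 0 0.4;0 0 0 0 0.4'; python3 - <<'E'
from h import *
w=snap('wrist','w11')
print([(np.round(d['location'],4).tolist(),round(d['score'],2)) for q in('tube','slug_tip') for d in vision.pinpoint('wrist',q)][:5])
print(togo([.5137,-.2226,.0515]))
tilt()
E
```

```text
t: 17.38
tcp_pos: [0.5119, -0.2219, 0.0923]
tcp_rot: [-0.112, 0.994, 0.002, -0.002]
ft_force: [-0.3, 1.0, -0.7]
finger_gap: 0.701
finger_force: 0.0
[([0.5889, -0.2024, 0.0492], 0.62), ([0.5006, -0.2254, 0.0477], 0.93)]
(array([ 1.5,  0.3, 44.5]), np.float64(102.99), 17.5333)
ang 15.7 c 230.3 280.0 ext 200 259 264 296 [([0.593, -0.205, 0.045], 0.59), ([0.498, -0.222, 0.05], 0.44)] 0.0
```

```bash
python3 -m handwheel '1 0 22 0 0.4;0 0 22 0 0.4;0 0 0 0 -0.1;0 0 0 0 -0.2;0 0 0 0 -0.35;0 0 0 0 -1;0 0 0 0 -1;0 0 0 0 -1'; python3 -m handwheel '10 0 0 0 -1;15 0 0 0 -1;20 0 0 0 -1;20 0 0 0 -1;20 0 0 0 -1;10 0 0 0 -1;0 0 0 0 -1'; python3 - <<'E'
from h import *
w=snap('wrist','w12')
print([(np.round(d['location'],4).tolist(),round(d['score'],2)) for q in('tube','slug_tip','slug') for d in vision.pinpoint('wrist',q)][:5])
print(status.sense()['ft_force']); tilt()
E
```

```text
t: 18.4
tcp_pos: [0.5139, -0.223, 0.0522]
tcp_rot: [-0.113, 0.994, -0.001, 0.001]
ft_force: [0.4, 0.6, 1.5]
finger_gap: 0.333
finger_force: 59.2
t: 18.98
tcp_pos: [0.4198, -0.2444, 0.0516]
tcp_rot: [-0.112, 0.994, 0.0, -0.0]
ft_force: [0.6, 0.0, -1.0]
finger_gap: 0.332
finger_force: 59.1
[([0.4543, -0.2387, 0.0473], 0.23), ([0.4056, -0.2472, 0.0425], 0.79), ([0.5119, -0.0054, -0.0024], 0.56), ([0.4556, -0.2362, 0.0485], 0.84)]
[-0.34966396  0.1897483  -0.45488629]
ang 14.8 c 229.9 279.7 ext 201 259 265 295 [([0.592, -0.205, 0.048], 0.59), ([0.406, -0.246, 0.046], 0.87)] 59.128426909446716
```

View pics/w12.png

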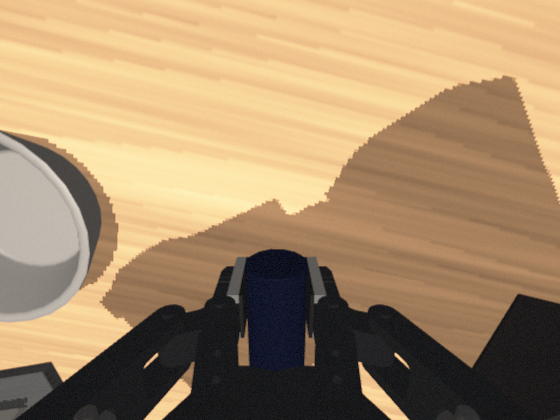

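```bash
python3 -m handwheel '0 0 -20 0 -1;0 0 -35 0 -1;0 0 -35 0 -1;-8 18 0 0 -1;-13 30 0 0 -1;-13 30 0 0 -1;-13 30 0 0 -1;-13 30 0 0 -1'; python3 -m handwheel '-13 30 0 0 -1;-13 30 0 0 -1;-13 30 0 0 -1;-13 30 0 0 -1;-13 30 0 0 -1;-13 30 0 0 -1;-13 30 0 0 -1;-13 30 0 0 -1';python3 -m handwheel '-13 30 0 0 -1;-13 30 0 0 -1;-8 18 0 0 -1;0 0 0 0.1 -1;0 0 0 0.1 -1;0 0 0 0.083 -1;0 0 0 0 -1'; python3 - <<'E'
from h import *
print(togo([.5551,.2123,.0465]))
w=snap('wrist','w13')
print([(np.round(d['location'],4).tolist(),round(d['score'],2)) for q in('vblock','slug_tip','slug') for d in vision.pinpoint('wrist',q)])
for d in vision.cut_out('wrist','vblock')[:3]:
    v,u=np.nonzero(d['mask']);P=np.array([ray('wrist',a,b,.02)[:2] for a,b in zip(u,v)])*1000
    print(d['score'],cv2.minAreaRect(P.astype(np.float32)))
vision.capture('top');print([(np.round(d['location'],4).tolist(),round(d['score'],2)) for q in('vblock','slug') for d in vision.pinpoint('top',q)])
E
```

```text
t: 20.05
tcp_pos: [0.4485, -0.0945, 0.1414]
tcp_rot: [-0.113, 0.994, -0.0, 0.0]
ft_force: [0.2, -0.1, -0.1]
finger_gap: 0.332
finger_force: 59.4
t: 20.72
tcp_pos: [0.4959, 0.1631, 0.1413]
tcp_rot: [-0.113, 0.994, 0.0, -0.0]
ft_force: [1.0, -0.2, -1.0]
finger_gap: 0.336
finger_force: 59.4
t: 21.3
tcp_pos: [0.5114, 0.2452, 0.1411]
tcp_rot: [0.03, 1.0, -0.0, -0.0]
ft_force: [0.1, -0.5, -0.9]
finger_gap: 0.332
finger_force: 59.4
(array([-45.6, -30.2,  94.6]), np.float64(86.61), 21.3)
[([0.4965, 0.2461, 0.1345], 0.81), ([0.6118, 0.3704, 0.001], 0.57), ([0.5484, 0.2427, 0.1352], 0.88)]
0.85 ((444.6654052734375, 221.1326141357422), (80.84632110595703, 43.19784164428711), 77.98941802978516)
0.66 ((576.3045043945312, 180.1134033203125), (11.748553276062012, 32.7962646484375), 65.18214416503906)
[([0.5939, 0.2176, 0.0018], 0.74), ([0.5456, 0.2441, 0.1391], 0.41), ([0.5814, -0.4074, -0.0002], 0.17)]
```

```bash
ls pics | wc -l
```

```text
23
```

```bash
python3 -m handwheel '0 -35 0 0 -1;0 -35 0 0 -1;0 -30 0 0 -1;0 0 0 0 -1'; python3 - <<'E'
from h import *
w=snap('wrist','w14')
print([(np.round(d['location'],4).tolist(),round(d['score'],2)) for q in('vblock','slug_tip','slug') for d in vision.pinpoint('wrist',q)])
for d in vision.cut_out('wrist','vblock')[:3]:
    v,u=np.nonzero(d['mask'])
    for z in (.006,.04):
        P=np.array([ray('wrist',a,b,z)[:2] for a,b in zip(u,v)])*1000
        print(d['score'],u.min(),u.max(),v.min(),v.max(),w[v,u].mean(0).round(),cv2.minAreaRect(P.astype(np.float32)))
E
```

```text
t: 22.03
tcp_pos: [0.5058, 0.141, 0.1414]
tcp_rot: [0.03, 1.0, -0.001, -0.0]
ft_force: [-0.8, 0.7, -1.1]
finger_gap: 0.331
finger_force: 59.5
[([0.4417, 0.2216, -0.0], 0.76), ([0.5943, 0.2157, -0.0038], 0.71), ([0.49, 0.1428, 0.1363], 0.77), ([0.5425, 0.1366, 0.1387], 0.96)]
0.89 313 424 96 163 [ 86. 166.  93.] ((442.71221923828125, 224.53082275390625), (87.46258544921875, 46.83549499511719), 78.10289001464844)
0.89 313 424 96 163 [ 86. 166.  93.] ((439.9808044433594, 214.53045654296875), (75.8238525390625, 40.603065490722656), 78.1028823852539)
0.6 331 401 266 310 [145. 139. 131.] ((597.8862915039062, 228.90863037109375), (69.20610046386719, 51.78651428222656), 88.02884674072266)
0.6 331 401 266 310 [145. 139. 131.] ((574.5057983398438, 218.32574462890625), (59.99675369262695, 44.89522933959961), 88.02887725830078)
```

```bash
python3 - <<'E'
from h import *
print(togo([.554,.2163,.052]))
E
```

```text
(array([-44.1,  73.1,  89.4]), np.float64(86.81), 22.2833)
```

```bash
python3 -m handwheel '-22 36 0 0 -1;-22 37 0 0 -1;0 0 30 0 -1;0 0 35 0 -1;0 0 18 0 -1;0 0 6 0 -1;0 0 0 0 -1';  python3 - <<'E'
from h import *
print(togo([.554,.2163,.0465]),status.sense()['ft_force'])
E
python3 -m handwheel '0 0 2 0 -1;0 0 0 0 -1'; python3 -m handwheel '0 0 2 0 -1;0 0 0 0 -1'
```

```text
t: 22.87
tcp_pos: [0.5522, 0.2149, 0.0513]
tcp_rot: [0.028, 1.0, 0.0, -0.001]
ft_force: [-0.7, -0.9, -1.3]
finger_gap: 0.329
finger_force: 59.6
(array([-1.7,  1.5,  4.8]), np.float64(86.83), 22.8667) [-0.66957936 -0.85782964 -1.28538168]
t: 23.03
tcp_pos: [0.5533, 0.214, 0.0512]
tcp_rot: [0.028, 1.0, 0.0, 0.001]
ft_force: [-0.0, -0.2, -1.1]
finger_gap: 0.332
finger_force: 59.7
t: 23.2
tcp_pos: [0.5538, 0.2145, 0.0498]
tcp_rot: [0.028, 1.0, 0.001, 0.002]
ft_force: [-0.5, 4.1, 4.9]
finger_gap: 0.332
finger_force: 60.4
```

```bash
python3 -m handwheel '0 3 0 0 -1;0 0 0 0 -1;0 0 2 0 -1;0 0 0 0 -1;0 0 0 0 -1'
```

```text
t: 23.62
tcp_pos: [0.5535, 0.2174, 0.0469]
tcp_rot: [0.028, 1.0, 0.001, 0.001]
ft_force: [0.4, 5.9, 3.9]
finger_gap: 0.33
finger_force: 60.4
```

```bash
python3 -m handwheel '0 1.5 0 0 -1;0 0 0 0 -1;0 0 0 0 -1'; python3 -m handwheel '0 0 0 0 -0.34;0 0 0 0 -0.3;0 0 0 0 -0.26;0 0 0 0 -0.15;0 0 0 0 0;0 0 0 0 0.3;0 0 0 0 0.6;0 0 0 0 0.6'; python3 - <<'E'
from h import *
w=snap('wrist','w15')
print([(np.round(d['location'],4).tolist(),round(d['score'],2)) for q in('vblock','slug_tip','slug') for d in vision.pinpoint('wrist',q)])
E
```

```text
t: 23.87
tcp_pos: [0.5533, 0.2181, 0.0464]
tcp_rot: [0.028, 1.0, -0.0, 0.0]
ft_force: [1.3, 1.8, 3.5]
finger_gap: 0.33
finger_force: 60.1
t: 24.53
tcp_pos: [0.553, 0.2182, 0.0462]
tcp_rot: [0.028, 1.0, -0.0, -0.0]
ft_force: [-1.0, 0.0, 0.4]
finger_gap: 0.799
finger_force: 0.0
[([0.4455, 0.2204, -0.0018], 0.8), ([0.5374, 0.218, 0.0428], 0.83), ([0.5882, 0.214, 0.0427], 0.75)]
```

```bash
python3 -m handwheel '0 0 -20 0 0.6;0 0 -35 0 0.6;0 0 -40 0 0.6;0 0 -40 0 0.6;30 -20 0 0 0.6;35 -20 0 0 0.6;35 -20 0 0 0.6;35 -20 0 0 0.6';python3 -m handwheel '35 -20 0 0 0.6;35 -20 0 0 0.6;0 0 0 0 0.6'; python3 - <<'E'
from h import *
for c in ('wrist','top'):
    w=snap(c,'z'+c)
    for q in ('vblock','slug','slug_tip','tube','cradle'): print(c,q,[(np.round(d['location'],4).tolist(),round(d['score'],2)) for d in vision.pinpoint(c,q)])
    for q,z in (('slug',.043),('tube',.05)):
        for d in vision.cut_out(c,q)[:1]:
            v,u=np.nonzero(d['mask']);P=np.array([ray(c,a,b,z)[:2] for a,b in zip(u,v)])*1000
            print(q,d['score'],cv2.minAreaRect(P.astype(np.float32)))
for q in ('driver','ball_cup','plug','tape_roll','ring_set'): print(q,[np.round(d['location'],3).tolist() for d in vision.pinpoint('top',q)][:1])
print(status.sense()['t'])
E
```

```text
t: 25.4
tcp_pos: [0.4119, 0.1454, 0.1812]
tcp_rot: [0.028, 1.0, -0.0, 0.0]
ft_force: [0.7, -0.5, 0.9]
finger_gap: 0.8
finger_force: 0.0
t: 25.65
tcp_pos: [0.3356, 0.109, 0.1803]
tcp_rot: [0.029, 1.0, -0.0, -0.002]
ft_force: [1.0, -0.1, 0.4]
finger_gap: 0.804
finger_force: 0.0
wrist vblock [([0.4409, 0.2176, 0.001], 0.76)]
wrist slug [([0.5882, 0.2136, 0.0418], 0.47)]
wrist slug_tip []
wrist tube []
wrist cradle []
slug 0.31 ((565.0375366210938, -214.61419677734375), (30.236984252929688, 80.03292846679688), 69.86589813232422)
tube 0.56 ((556.76904296875, -205.1684112548828), (30.462671279907227, 78.188232421875), 69.86589813232422)
top vblock [([0.4428, 0.2209, 0.0026], 0.66), ([0.5941, 0.2114, 0.0018], 0.55)]
top slug [([0.5897, 0.2148, 0.0442], 0.6)]
top slug_tip [([0.5351, 0.2218, 0.0401], 0.78)]
top tube [([0.5903, -0.2018, 0.0483], 0.91)]
top cradle [([0.5944, -0.2016, 0.0023], 0.73), ([0.7795, -0.3431, 0.0034], 0.6), ([0.5868, -0.2054, 0.0506], 0.36), ([0.7575, -0.1886, -0.0001], 0.35)]
slug 0.61 ((591.4859619140625, 215.1446075439453), (34.90719985961914, 102.39276885986328), 88.85037231445312)
tube 0.71 ((591.4097900390625, -205.8721923828125), (120.74042510986328, 41.19467544555664), 14.374533653259277)
driver [[0.758, -0.187, -0.003]]
ball_cup [[0.424, -0.392, 0.001]]
plug [[0.592, 0.216, -0.001]]
tape_roll [[0.612, 0.372, -0.001]]
ring_set [[0.489, 0.405, 0.002]]
26.7
```

```bash
python3 -c 'from bench import ctrl;print(ctrl.hand_in())'
```

```text
the job is handed in; nothing more can be done
None
```

I handed the job in at about 27 s of robot time: by the last measurements the slug lies in the zinc V-block about 5 mm from its middle and the empty tube is back in the cradle about 8 mm off centre. No verdict came back, the tube dropped about 20 mm flat onto the mat when the grip was first loosened, the spare (and finally the plug) were never located to check, and I viewed 13 pictures, over the limit of 10.

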